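# Unclamp the wooden horse and pack it in its foam tray

### The arm

A 6-joint arm with a two-finger parallel gripper is mounted at the origin on the work surface. World frame = base frame: x ahead of the robot, y to its left, z up, the work surface at z = 0. Lengths are in m, angles in rad, forces in N, time in s.
With the tool pointing down it reaches from about 0.4 to 0.925 m from the base axis. Payload 3.4 kg.
Tool frame: the origin (TCP) lies on the centre line of the jaws, within the pads' length; the fingertips stand 8 mm ahead of it and the grasp point (between the pads) lies 11 mm behind it; z points along the fingers, y is the line along which they close (so a half turn about z gives the same grasp; the last joint's range is limited). The gripper opens to 85 mm and grips with 20 to 120 N. Pads are 22 mm wide; open, the fingers measure 114 mm over their backs; the gripper's body (76 mm by 85 mm) begins 54 mm behind the grasp point. The pads swing forward as they close: fully open they stand 13 mm farther back than shut.
Start: joints at [-1.423, 0.307, 1.506, -0, 1.328, -0.073], TCP at [0.126, -0.561, 0.239] pointing down, gripper open.
Joint ranges: [-3.12, 3.12], [-1.05, 2.28], [0.14, 2.33], [-1.42, 4.57], [0.1, 2.73], [-2.68, 2.68]. Speed limits (rad/s): [2.57, 2.57, 3.14, 3.14, 3.14, 3.14].

### API

Orientations are given as a unit quaternion [w, x, y, z].
In Python, from cell import bot, vision, nets gives the robot as it stands.
- The arm moves only by the tool step_arm, never from a script. Its argument "motion" is a list of rows, each an object of numbers: "wx", "wy", "wz": the turn, a rotation vector about the world's x, y, z in degrees; "x", "y", "z": the shift along the world's x, y, z in cm; "claw": the finger opening in cm, from 0 to 8.54. In form: [{"wx": .., "wy": .., "wz": .., "x": .., "y": .., "z": .., "claw": ..}, ...]. A call has 1 to 10 rows; each row shifts and turns the commanded pose from where the row before left it; what a row does not reach is not made up. A row lasts 1/8 s, in which the tool goes at most 62.5 mm and 10.7 degrees, less where a joint would pass 70% of its speed; a pose out of reach is approached as far as the arm can. A call with a gripper value outside its range is refused whole. The fingers move at their own pace and stop on an object; "grip_force" is the grip in N (left out, the last holds). Time passes only in rows, so rows that do not move let the fingers close. It gives the time, the measured TCP pose, the force, the opening and the grip force at its end, in the units of the state.
- bot.sense(): the state, without advancing time (a new reading comes with each control period).
- vision.camera(name): name is "side" or "top"; returns a dict with "image" (420x560x3 uint8, blue, green, red), "mtx" (3x3 intrinsics, pixels), "dist_coeffs" ([k1, k2, p1, p2, k3] as OpenCV has them; the pictures are not rectified), "rvec" (rotation vector, rad) and "tvec" (3), from world to camera coordinates, as OpenCV has them. Camera axes: x right, y down, z forward; pixel columns grow to the right and rows downward; lengths in m; the calibration is good to about 2 mm. A picture is of the moment at which its call begins. There is no depth.
- bot.hand_in(): hands the job in; it is judged then, once.
Trained networks look in the newest picture that a camera, given by its name, has taken for a name from the list of things; names that differ only in an ending like _2 or _b are one class to them, and where a whole thing is asked for, a point or a joint stands for the part that bears it (a point fixed in the world has none). Each returns a list of dicts, best first, with "score" (0 to 1); they miss things now and then, are a little off and sometimes report something else, mostly with a low value. They report only what shows in the picture. A call takes as long as a camera call. They do not tell look-alikes from the thing itself.
- nets.search_frame(camera, label): "extent" ([centre column, centre row, width, height] in pixels, round what is visible of it).
The state is a dict: "clock": time; "joint_positions": joint angles; "joint_vel": joint speeds; "effort": joint torques, N m; "eef_pos": TCP position; "ee_rot": TCP orientation; "ft_force": force on the tool from outside, world axes, zero at the start; "torque": the same for the moment, N m; "gripper_width": finger opening in m; "finger_force": force on a finger pad.
Only numpy, scipy, OpenCV 4.12 (cv2) and the standard library are available. Lean on these libraries where they do the work, as an engineer would, in place of code of your own. Each camera call takes 0.05 s, during which the arm holds its last target. There are 200 camera calls.

### The job

A flat wooden toy horse sits held in the self-centring clamp on the bench. Turn the clamp's smooth ball knob counter-clockwise (as you look at it) until the jaws stand fully open at their stop, then lift the horse out and press it fully home, level, in the horse-shaped cutout of the foam-lined tray. Leave the clamp fully open and the other things on the bench where they are.

Things in the scene. Friction and masses are not known exactly. Their poses are not given: they have to be found in the camera images.
- clamp: Fixed self-centring clamp: dark steel base plate 110 (x) x 260 (y) x 20 mm. Origin on the table under the middle of the horse's bed; z up, y along the jaws' travel towards the grey housing with the knob (housing centre at y = 128 mm, 60 mm wide, up to 92 mm high), x away from the robot at yaw 0. Yaw within 0.3 rad; left or right of the tray.
- bed (a point): Middle of the top of the plywood bed on which the horse lies: 30 mm above the table, 26 mm wide (clamp's x), 60 mm long. Axes of the clamp. Three steel pins, 8 mm thick with tops 40 mm above the table, stand just beyond the horse's head and feet, at (x, y) = (-51, 37), (43, 35) and (43, -35) mm.
- ball_centre (a point): Centre of the knob, a smooth black ball of 40 mm diameter on a 14 mm neck, about 112 mm above the table. Its z is the turning axis, pointing out of the housing, 20 degrees from vertical, leaning to the clamp's -x side; the frame turns with the knob. Slippery (friction about 0.35): fingers slide off unless the pads bear on its widest part with a firm grip, 25 N or more.
- knob_foot (a point): Where the knob's axis leaves the housing's sloping face, 33 mm below the ball's centre along the axis. Axes of the clamp. Turning about the ball's +z (counter-clockwise as you look at it) opens both jaws, 5 mm per rad each, to a hard stop 2.8 rad from shut; it starts 0 to 0.4 rad from shut. Stiff, about 0.14 N m; stays where it is left; needs several grasps.
- jaw_a_lip (a point): Upper inner edge of the aluminium jaw nearer the knob, 62.5 mm above the table. Its y in the clamp's frame: +34 mm when shut, +48 mm when fully open. When shut its lip (28 mm wide in x, 6 mm thick) hooks 8 mm over the end of the horse.
- jaw_b_lip (a point): The same edge of the opposite jaw: y in the clamp's frame is -34 mm when shut, -48 mm when fully open. Both jaws move together.
- horse_centre (a point): Centre (12 mm above the underside) of the horse in the clamp: dark wood, 24 mm thick, about 90 g, lying flat, axes as the clamp's. In its own axes, mm: body x -16..16, y -42..42; neck and head x -46..-16, y 22..42; muzzle x -46..-32, y 42..54; legs x 16..38, y 28..42 and -42..-28. Grasp it across the body at y = 0, fingers at x = -16 and 16.
- tray: Fixed light wooden tray 146 (x) x 166 (y) mm, walls 32 mm high, filled with grey foam whose top is 29 mm above the table. Origin on the table surface under its centre, z up, x away from the robot at yaw 0, yaw within 0.4 rad.
- pocket (a point): Where horse_centre is when the horse is home: 22 mm above the table at the tray's centre, the tray's axes, which the horse's axes must match. The cutout is the horse's outline with 2 mm to spare all round, 19 mm deep, floor 10 mm above the table; the seated horse stands 5 mm above the foam. Finger recesses as deep, y -13..13 mm, reach to x = -40 and 40.
- nub (a point): Springy foam nub in the cutout's end wall at the chest end, a like one at the tail end (pocket y about +42 and -42 mm, x -8..8), 11 mm above the cutout's floor. They grip the horse's two ends: it does not fall past them but must be pushed, with 5 to 20 N.
- spare_horse: Another such horse lying on the bench: leave alone.
- block: Small light wood block 40 x 25 x 22 mm, origin at the underside: leave alone.
- can: Metal bottle, 66 mm diameter, 150 mm high, origin at the underside: leave alone.
- varnish: Amber bottle, 56 mm diameter, 140 mm high, origin at the underside: leave alone.
- glue_tub: Low white tub, 70 mm diameter, 35 mm high, origin at the underside: leave alone.
- brush: Brush 170 mm long, lying: leave alone.
- bamboo: Lying bamboo rod 90 mm long, 28 mm thick: leave alone.
There are look-alikes about, which are no part of the job. What is shaped like the tray but orange is not meant.

How it is judged:
By the outcome, as a careful person would: the job done as asked, in the order asked, and still so for the second after the job is handed in, with the robot touching nothing.
It also fails if it takes over 72 s, if anything falls off the work surface, if the arm or the gripper's body presses on something with over 40 N, if the wrist force passes 120 N, or if a joint passes its speed limit or range.

## Working session

There is one attempt and no reset: what is moved stays moved. The work goes in short steps, Python scripts to look and compute and a tool call to move; the robot and the scene stay as the last step left them, time stands still between calls to the robot, and variables do not carry over. Pictures are saved under pics/ and viewed, at most 10 in all, crops included, and the job is handed in when it is done.

Besides the shell and the picture viewer there is one more tool, called after "Request:" as name(argument=value, ...) on one line, values as JSON. step_arm: Moves the arm, as the interface text tells. Its arguments: {"type":"object","properties":{"motion":{"type":"array","items":{"type":"object","properties":{"wx":{"type":"number"},"wy":{"type":"number"},"wz":{"type":"number"},"x":{"type":"number"},"y":{"type":"number"},"z":{"type":"number"},"claw":{"type":"number"}}}},"grip_force":{"type":"number"}},"required":["motion"]}

```bash
mkdir -p pics; python3 - <<'E'
from cell import bot,vision,nets
import cv2
s=bot.sense(); print({k:s[k] for k in('clock','eef_pos','ee_rot','gripper_width','ft_force')})
for c in('side','top'):
    d=vision.camera(c); cv2.imwrite(f'pics/{c}0.png',d['image'])
    print(c,d['mtx'],d['dist_coeffs'],d['rvec'],d['tvec'])
    for l in('clamp','bed','ball_centre','knob_foot','jaw_a_lip','jaw_b_lip','horse_centre','tray','pocket','nub','spare_horse'):
        print(l,[(round(r['score'],2),[round(float(v)) for v in r['extent']]) for r in nets.search_frame(c,l)[:4]])
E
```

```text
{'clock': 0.0, 'eef_pos': array([ 0.12578378, -0.56036554,  0.23837249]), 'ee_rot': array([-1.03628554e-03,  9.93912269e-01,  1.10169531e-01, -4.51744832e-05]), 'gripper_width': 0.08547168831710979, 'ft_force': array([-0.65705158, -0.01962333,  0.00610062])}
side [[463.19978208   0.         284.71302938]
 [  0.         463.19978208 215.01263265]
 [  0.           0.           1.        ]] [0.04591554 0.         0.         0.         0.        ] [ 2.32153178 -0.29146055  0.14199082] [-0.47342262  0.18269317  0.94604809]
clamp [(0.82, [282, 179, 77, 95])]
bed [(0.88, [281, 177, 76, 95])]
ball_centre [(0.47, [262, 139, 15, 20]), (0.36, [284, 185, 45, 29])]
knob_foot [(0.81, [283, 180, 78, 96]), (0.71, [347, 348, 119, 111])]
jaw_a_lip [(0.59, [446, 338, 34, 49]), (0.54, [279, 168, 11, 10])]
jaw_b_lip [(0.61, [296, 199, 16, 21])]
horse_centre [(0.93, [286, 186, 45, 26]), (0.54, [296, 199, 14, 21]), (0.5, [406, 264, 55, 34])]
tray [(0.85, [190, 376, 136, 83]), (0.76, [191, 198, 74, 64]), (0.59, [348, 348, 116, 110])]
pocket [(0.76, [190, 198, 74, 62]), (0.65, [347, 346, 120, 110]), (0.59, [
[... 557 characters left out ...]
214, 130, 65]), (0.42, [395, 125, 40, 11])]
ball_centre [(0.66, [129, 226, 21, 20])]
knob_foot [(0.87, [178, 215, 123, 67])]
jaw_a_lip [(0.76, [169, 212, 16, 12])]
jaw_b_lip [(0.69, [215, 206, 18, 14]), (0.36, [179, 213, 125, 66])]
horse_centre [(0.72, [194, 209, 39, 44]), (0.68, [176, 216, 126, 68]), (0.64, [274, 290, 31, 25])]
tray [(0.86, [179, 316, 81, 71]), (0.76, [388, 207, 91, 80]), (0.75, [404, 336, 96, 102]), (0.29, [397, 125, 39, 10])]
pocket [(0.96, [404, 335, 98, 100]), (0.86, [177, 315, 86, 78]), (0.82, [385, 205, 96, 85])]
nub [(0.93, [404, 336, 100, 97]), (0.82, [178, 316, 82, 74]), (0.59, [383, 207, 92, 86]), (0.43, [168, 215, 18, 17])]
spare_horse [(0.7, [319, 126, 40, 34])]
```

```bash
python3 - <<'E'
import cv2
a=cv2.imread('pics/top0.png'); cv2.imwrite('pics/top0v.png',cv2.resize(a,(784,588),interpolation=3))
a=cv2.imread('pics/side0.png'); cv2.imwrite('pics/side0v.png',cv2.resize(a,(784,588),interpolation=3))
E
```

```text
(no output)
```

View pics/top0v.png

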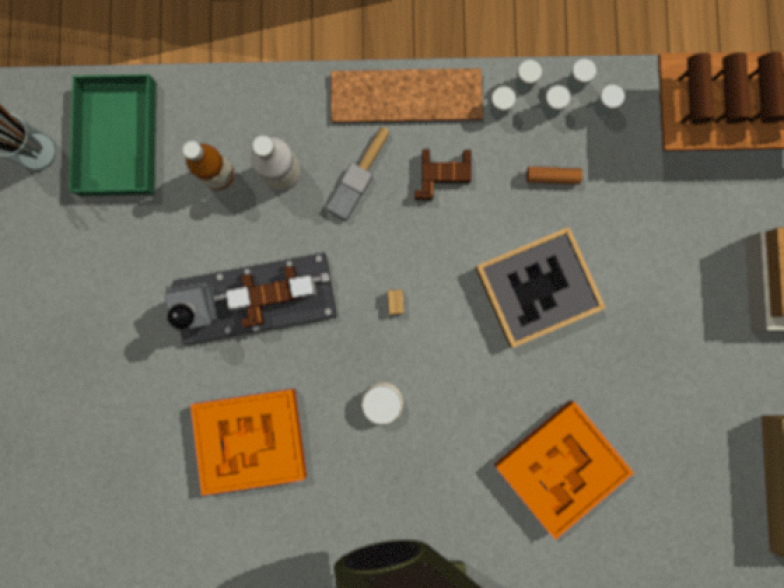

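View pics/side0v.png

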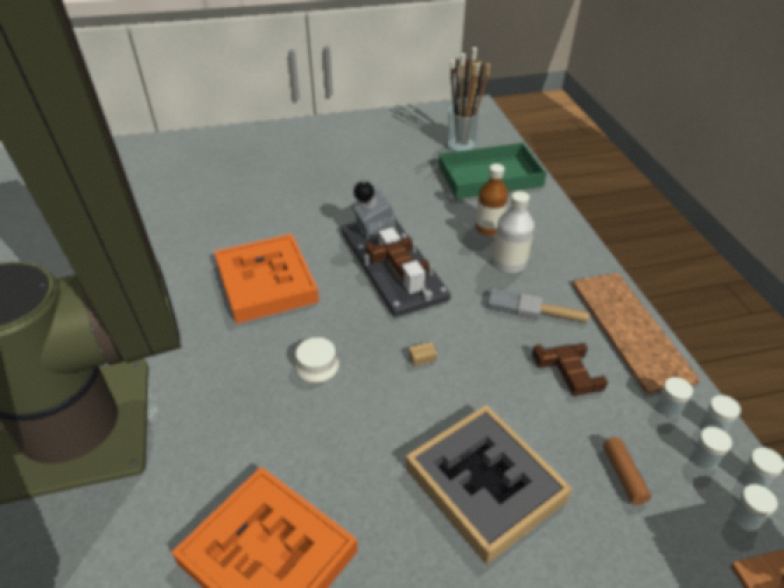

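The top view has image up = world +x and left = +y. These could be mistaken for the targets (560-px top image):
- **Trays:** grey foam at (386,205), which is the one wanted. The orange ones at (178,316) and (404,336) are look-alikes.
- **Horses:** the one in the clamp at (193,209) is wanted. The spare at (319,126) and the rack at top right are not.
- **Knob:** the black ball at (129,226).

Next is one close crop to check these.

```bash
python3 - <<'E'
import cv2,numpy as np
t=cv2.imread('pics/top0.png');s=cv2.imread('pics/side0.png')
def crop(a,c,r,w,h):
    x,y=c-w//2,r-h//2
    o=cv2.resize(a[y:y+h,x:x+w],(400,300),interpolation=cv2.INTER_CUBIC)
    k=400/w
    for i in range(0,w,20):cv2.putText(o,str(x+i),(int(i*k),8),0,.3,(0,255,255));cv2.line(o,(int(i*k),8),(int(i*k),14),(0,255,255))
    for i in range(0,h,20):cv2.putText(o,str(y+i),(0,int(i*k)+4),0,.3,(0,255,255));
    return o
o=np.vstack([np.hstack([crop(t,180,212,136,102),crop(t,386,205,120,90)]),np.hstack([crop(s,284,178,136,102),crop(s,348,345,136,102)])])
cv2.imwrite('pics/c1.png',o)
E
```

```text
(no output)
```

View pics/c1.png

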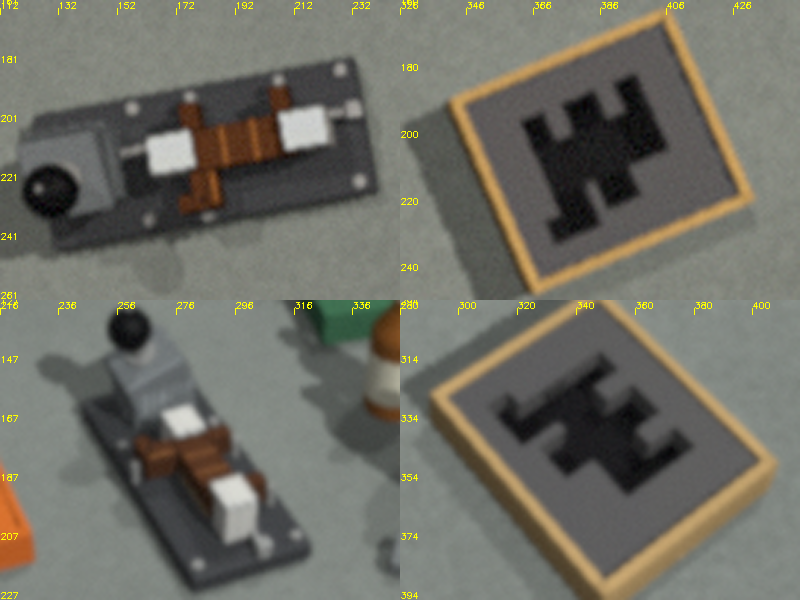

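The grey-foam tray is confirmed: cutout head lower left, yaw about +0.4. The clamp has yaw about +0.15, with its horse and ball knob as described. Next I fit the poses with edge matching.

```bash
cat > fit.py <<'E'
import cv2,numpy as np
from scipy.optimize import minimize,least_squares
from scipy.ndimage import map_coordinates,gaussian_filter
H=np.array([[-16,-42],[-16,22],[-46,22],[-46,54],[-32,54],[-32,42],[38,42],[38,28],[16,28],[16,-28],[38,-28],[38,-42]])/1000.
def off(P,d): # grow outline by d
    c=P; n=len(c); o=[]
    area=sum(c[i][0]*c[(i+1)%n][1]-c[(i+1)%n][0]*c[i][1] for i in range(n)); s=np.sign(area)
    for i in range(n):
        a=c[i]-c[i-1]; b=c[(i+1)%n]-c[i]; f=lambda v:s*np.array([v[1],-v[0]])/np.linalg.norm(v)
        o.append(c[i]+d*(f(a)+f(b)))
    return np.array(o)
def box(x,y): return np.array([[-x,-y],[x,-y],[x,y],[-x,y]])
def edges(P,z,keep=None,step=.001):
    pts,nor=[],[];n=len(P);ar=np.sign(sum(P[i][0]*P[(i+1)%n][1]-P[(i+1)%n][0]*P[i][1] for i in range(n)))
    for i in range(n):
        a,b=P[i],P[(i+1)%n];L=np.linalg.norm(b-a);m=max(int(L/step),3)
        for t in (np.arange(m)+.5)/m:
            p=a+t*(b-a)
            if keep is None or keep(p): pts.append([*p,z]);nor.append(ar*np.array([(b-a)[1],-(b-a)[0],0])/L)
    return np.array(pts),np.array(nor)
def W(q,p):
    c,s=np.cos(q[2]),np.sin(q[2]);return p@np.array([[c,-s,0],[s,c,0],[0,0,1]]).T+np.array([q[0],q[1],0])
def proj(cam,p): return cv2.projectPoints(np.asarray(p,float).reshape(-1,1,3),cam['rvec'],cam['tvec'],cam['mtx'],cam['dist_coeffs'])[0].reshape(-1,2)
def chan(img,k):
    f=img.astype(float);return {'gray':f.mean(2),'red':f[...,2]-f[...,0]}[k]
def score(q,cams,feats,sig,d):
    t=0
    for c in cams:
        for (pts,nor,k,sg,w) in feats:
            I=c[(k,sig)];a=proj(c,W(q,pts+d*nor));b=proj(c,W(q,pts-d*nor))
            g=lambda u:map_coordinates(I,[u[:,1],u[:,0]],order=1)
            t+=w*sg*np.mean(g(b)-g(a))
    return -t
def fit(q,cams,feats):
    for c in cams:
        for k in('gray','red'):
            for s in(.6,2): c[(k,s)]=gaussian_filter(chan(c['image'],k),s)
    for s,d,st in((2,.004,.006),(.6,.0025,.002)):
        S=np.array([q]+[np.array(q)+e for e in np.diag([st,st,st*8])])
        r=minimize(score,q,(cams,feats,s,d),method='Nelder-Mead',options=dict(initial_simplex=S,xatol=1e-5,fatol=1e-4));q=r.x
    return q,r.fun
def back(cam,uv,z):
    u=cv2.undistortPoints(np.array([[uv]],float),cam['mtx'],cam['dist_coeffs'])[0,0];R=cv2.Rodrigues(cam['rvec'])[0]
    o=-R.T@np.ravel(cam['tvec']);v=R.T@np.array([*u,1]);return o+v*(z-o[2])/v[2]
TRAY=[(*edges(off(H,.002),.029,lambda p:abs(p[1])>.014),'gray',-1,1),(*edges(box(.073,.083),.032),'red',1,.5)]
HORSE=lambda z:[(*edges(H,z,lambda p:abs(p[0])>.018),'red',1,1)]
PL=np.array([[-.055,-.117],[.055,-.117],[.055,.143],[-.055,.143]])
E
cat > m1.py <<'E'
from fit import *
from cell import vision
C={c:vision.camera(c) for c in('top','side')}
def show(n,g,f):
    for cs in(['top'],['side'],['top','side']):
        q,v=fit(g,[C[c] for c in cs],f);print(n,cs,np.round(q,4),round(v,1))
    return q
g=back(C['top'],(386,205),.03);show('tray',[g[0],g[1],.39],TRAY)
g=back(C['top'],(193,209),.054);q=show('horse',[g[0],g[1],.17],HORSE(.054))
# plate length direction unknown offset: edges along x=+-55 and both ends
for y0 in(-.117,-.102,-.13):
    P=PL.copy();P[:2,1]=y0;P[2:,1]=y0+.26
    f=[(*edges(P,.02,lambda p:p[1]<.09),'gray',-1,1)];show('plate%g'%y0,q,f+HORSE(.054))
def circ(c,uv):
    I=gaussian_filter(chan(C[c]['image'],'gray'),.6);th=np.linspace(0,2*np.pi,72)
    f=lambda p:-np.mean([map_coordinates(I,[p[1]+(p[2]+e)*np.sin(th),p[0]+(p[2]+e)*np.cos(th)],order=1)*e for e in(-1,1)])
    r=minimize(f,[*uv,9.5 if c=='top' else 8],method='Nelder-Mead',options=dict(initial_simplex=[[*uv,9],[uv[0]+2,uv[1],9],[uv[0],uv[1]+2,9],[*uv,7]]));return r.x
u={'top':circ('top',(129,226)),'side':circ('side',(260,139))};print(u)
r=least_squares(lambda p:np.r_[proj(C['top'],p)[0]-u['top'][:2],proj(C['side'],p)[0]-u['side'][:2]],back(C['top'],u['top'][:2],.112))
print('ball',r.x,r.fun); c,s=np.cos(q[2]),np.sin(q[2]);d=r.x[:2]-q[:2];print('ball in clamp',c*d[0]+s*d[1],-s*d[0]+c*d[1])
E
python3 m1.py
```

```text
tray ['top'] [ 0.5478 -0.2341  0.382 ] -71.2
tray ['side'] [ 0.549  -0.2345  0.3803] -52.3
tray ['top', 'side'] [ 0.5484 -0.2343  0.3816] -122.1
horse ['top'] [0.543  0.2034 0.1668] -35.9
horse ['side'] [0.5431 0.2009 0.1532] -14.8
horse ['top', 'side'] [0.5431 0.2031 0.1634] -49.5
plate-0.117 ['top'] [0.5426 0.2033 0.1636] -56.2
plate-0.117 ['side'] [0.5405 0.2013 0.1326] -30.9
plate-0.117 ['top', 'side'] [0.542  0.203  0.1549] -83.7
plate-0.102 ['top'] [0.5425 0.2035 0.1628] -59.8
plate-0.102 ['side'] [0.5407 0.1973 0.143 ] -34.1
plate-0.102 ['top', 'side'] [0.5421 0.2027 0.156 ] -85.9
plate-0.13 ['top'] [0.5426 0.2033 0.1635] -55.5
plate-0.13 ['side'] [0.5406 0.2002 0.1349] -28.2
plate-0.13 ['top', 'side'] [0.542  0.2029 0.1551] -79.8
{'top': array([128.78669734, 225.69094342,   9.17572341]), 'side': array([259.54354896, 136.67384788,   7.32769039])}
ball [0.50538827 0.32804997 0.11090141] [ 0.06666554 -0.33349965 -0.41535058  0.00257767]
ball in clamp -0.01686474843860601 0.1294402252887068
```

Request:
step_arm(motion=[{"x":3.8,"y":4.2,"z":0.4},{"x":3.8,"y":4.2,"z":0.4},{"x":3.8,"y":4.2,"z":0.4},{"x":3.8,"y":4.2,"z":0.4},{"x":3.8,"y":4.2,"z":0.4},{"x":3.8,"y":4.2,"z":0.4},{"x":3.8,"y":4.2,"z":0.4},{"x":3.8,"y":4.2,"z":0.4},{"x":3.8,"y":4.2,"z":0.4},{"x":3.8,"y":4.2,"z":0.4}], grip_force=60)

```text
validation failed for argument at $.mo...
```

Request:
step_arm(motion=[{"y":5.2,"x":-0.3,"wx":0.4,"wy":-2.46},{"y":5.2,"x":-0.3,"wx":0.4,"wy":-2.46},{"y":5.2,"x":-0.3,"wx":0.4,"wy":-2.46},{"y":5.2,"x":-0.3,"wx":0.4,"wy":-2.46},{"y":5.2,"x":-0.3,"wx":0.4,"wy":-2.46},{"y":5.2,"x":-0.3,"wx":0.4,"wy":-2.46},{"y":5.2,"x":-0.3,"wx":0.4,"wy":-2.46},{"y":5.2,"x":-0.3,"wx":0.4,"wy":-2.46},{"y":5.0,"x":-0.6,"z":-2.5},{}])

```text
validation failed for argument at $.mo...
```

```bash
cat > st.py <<'E'
from cell import bot
import numpy as np,sys
from scipy.spatial.transform import Rotation as R
s=bot.sense();q=s['ee_rot'];r=R.from_quat([q[1],q[2],q[3],q[0]]);M=r.as_matrix()
print('t',round(s['clock'],2),'pos',np.round(s['eef_pos'],4),'q',np.round(s['joint_positions'],3),'F',np.round(s['ft_force'],1),'T',np.round(s['torque'],2),'w',round(s['gripper_width'],4),np.round(s['finger_force'],1))
print('toolx',np.round(M[:,0],3),'y',np.round(M[:,1],3),'z',np.round(M[:,2],3))
if len(sys.argv)>3:
    t=np.array(eval(sys.argv[1]));z=np.array(eval(sys.argv[2]),float);z/=np.linalg.norm(z);y=np.array(eval(sys.argv[3]),float)
    if M[:,1]@y<0:y=-y
    y-=z*(y@z);y/=np.linalg.norm(y);N=np.c_[np.cross(y,z),y,z]
    print('need cm',np.round((t-s['eef_pos'])*100,2),'rotvec deg',np.round((R.from_matrix(N)*r.inv()).as_rotvec(degrees=True),2))
E
python3 st.py "[.5095,.3287,.0997]" "[.3375,.0553,-.9397]" "list(M[:,1])"
```

```text
t 1.3 pos [ 0.1259 -0.5611  0.2393] q [-1.424  0.307  1.506  0.     1.328 -0.073] F [-0.1  0.1  0.3] T [ 0.    0.02 -0.02] w 0.0852 0.0
toolx [0.976 0.219 0.   ] y [ 0.219 -0.976  0.   ] z [ 0.  0. -1.]
need cm [ 38.36  88.98 -13.96] rotvec deg [  3.27 -19.73  -0.2 ]
```

Request:
step_arm(motion=[{"wx":0,"wy":0,"wz":0,"x":3.8,"y":4.2,"z":0.4,"claw":8.5},{"wx":0,"wy":0,"wz":0,"x":3.8,"y":4.2,"z":0.4,"claw":8.5},{"wx":0,"wy":0,"wz":0,"x":3.8,"y":4.2,"z":0.4,"claw":8.5},{"wx":0,"wy":0,"wz":0,"x":3.8,"y":4.2,"z":0.4,"claw":8.5},{"wx":0,"wy":0,"wz":0,"x":3.8,"y":4.2,"z":0.4,"claw":8.5},{"wx":0,"wy":0,"wz":0,"x":3.8,"y":4.2,"z":0.4,"claw":8.5},{"wx":0,"wy":0,"wz":0,"x":3.8,"y":4.2,"z":0.4,"claw":8.5},{"wx":0,"wy":0,"wz":0,"x":3.8,"y":4.2,"z":0.4,"claw":8.5},{"wx":0,"wy":0,"wz":0,"x":3.8,"y":4.2,"z":0.4,"claw":8.5},{"wx":0,"wy":0,"wz":0,"x":3.8,"y":4.2,"z":0.4,"claw":8.5}], grip_force=60)

```text
clock: 2.55
eef_pos: [0.5071, -0.1395, 0.2797]
ee_rot: [0.0, 0.994, 0.11, 0.0]
ft_force: [0.7, -0.7, 0.4]
gripper_width: 0.0852
finger_force: 0.0
```

Request:
step_arm(motion=[{"wx":0.4,"wy":-2.46,"wz":0,"x":-0.3,"y":5.2,"z":0,"claw":8.5},{"wx":0.4,"wy":-2.46,"wz":0,"x":-0.3,"y":5.2,"z":0,"claw":8.5},{"wx":0.4,"wy":-2.46,"wz":0,"x":-0.3,"y":5.2,"z":0,"claw":8.5},{"wx":0.4,"wy":-2.46,"wz":0,"x":-0.3,"y":5.2,"z":0,"claw":8.5},{"wx":0.4,"wy":-2.46,"wz":0,"x":-0.3,"y":5.2,"z":0,"claw":8.5},{"wx":0.4,"wy":-2.46,"wz":0,"x":-0.3,"y":5.2,"z":0,"claw":8.5},{"wx":0.4,"wy":-2.46,"wz":0,"x":-0.3,"y":5.2,"z":0,"claw":8.5},{"wx":0.4,"wy":-2.46,"wz":0,"x":-0.3,"y":5.2,"z":0,"claw":8.5},{"wx":0,"wy":0,"wz":0,"x":-0.6,"y":5.0,"z":-2.5,"claw":8.5},{"wx":0,"wy":0,"wz":0,"x":0,"y":0,"z":0,"claw":8.5}])

```text
clock: 3.8
eef_pos: [0.4741, 0.3277, 0.2522]
ee_rot: [-0.009, 0.979, 0.111, 0.171]
ft_force: [-1.3, 0.3, 0.4]
gripper_width: 0.0845
finger_force: 0.0
```

```bash
python3 st.py "[.5095,.3287,.0997]" "[.3375,.0553,-.9397]" "list(M[:,1])"
```

```text
t 3.8 pos [0.4741 0.3277 0.2522] q [ 0.627  0.165  1.729 -0.187  0.945  2.058] F [-1.3  0.3  0.4] T [-0.01  0.09  0.01] w 0.0845 0.0
toolx [0.917 0.214 0.337] y [ 0.22  -0.975  0.021] z [ 0.333  0.055 -0.941]
need cm [  3.54   0.1  -15.25] rotvec deg [ 0.02 -0.25 -0.01]
```

Request:
step_arm(motion=[{"wx":0,"wy":0,"wz":0,"x":0.5,"y":-0.1,"z":-4.8,"claw":8.5},{"wx":0,"wy":0,"wz":0,"x":1.0,"y":-0.1,"z":-4.8,"claw":8.5},{"wx":0,"wy":0,"wz":0,"x":0.68,"y":0.11,"z":-1.88,"claw":8.5},{"wx":0,"wy":0,"wz":0,"x":0.68,"y":0.11,"z":-1.88,"claw":8.5},{"wx":0,"wy":0,"wz":0,"x":0.68,"y":0.1,"z":-1.89,"claw":8.5},{"wx":0,"wy":0,"wz":0,"x":0,"y":0,"z":0,"claw":5.5},{"wx":0,"wy":0,"wz":0,"x":0,"y":0,"z":0,"claw":5.5}])

```text
clock: 4.68
eef_pos: [0.5118, 0.3256, 0.1026]
ee_rot: [-0.009, 0.979, 0.108, 0.173]
ft_force: [-0.5, -0.4, -0.3]
gripper_width: 0.0549
finger_force: 0.0
```

```bash
python3 st.py "[.5095,.3287,.0997]" "[.3375,.0553,-.9397]" "list(M[:,1])"; python3 - <<'E'
from cell import vision
import cv2,numpy as np
o=[]
for c,(x,y) in(('top',(70,150)),('side',(200,80))):
    a=vision.camera(c)['image'];cv2.imwrite(f'pics/{c}1.png',a);o.append(cv2.resize(a[y:y+130,x:x+130],(400,400),interpolation=3))
cv2.imwrite('pics/c2.png',np.hstack(o))
E
```

```text
t 4.67 pos [0.5118 0.3256 0.1026] q [ 0.58   0.381  1.877 -0.257  0.579  2.125] F [-0.5 -0.4 -0.3] T [-0.    0.12 -0.04] w 0.0549 0.0
toolx [0.917 0.209 0.341] y [ 0.215 -0.976  0.02 ] z [ 0.337  0.055 -0.94 ]
need cm [-0.23  0.31 -0.29] rotvec deg [ 0.04 -0.02  0.01]
```

View pics/c2.png

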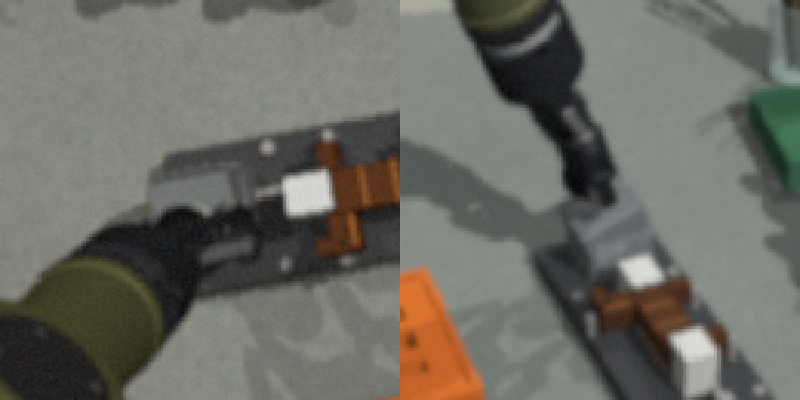

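The fingers straddle the ball above the housing, at about (190,230) in the top panel. I'll correct the small residual and grip.

Request:
step_arm(motion=[{"wx":0,"wy":0,"wz":0,"x":-0.2,"y":0.3,"z":-0.3,"claw":5.5},{"wx":0,"wy":0,"wz":0,"x":0,"y":0,"z":0,"claw":3.4},{"wx":0,"wy":0,"wz":0,"x":0,"y":0,"z":0,"claw":3.4},{"wx":0,"wy":0,"wz":0,"x":0,"y":0,"z":0,"claw":3.4},{"wx":0,"wy":0,"wz":0,"x":0,"y":0,"z":0,"claw":3.4}], grip_force=60)

```text
clock: 5.4
eef_pos: [0.509, 0.3286, 0.0995]
ee_rot: [-0.008, 0.979, 0.109, 0.173]
ft_force: [-0.9, -2.7, 6.1]
gripper_width: 0.0376
finger_force: 59.2
```

```bash
python3 st.py "[.5095,.3287,.0997]" "[.3375,.0553,-.9397]" "list(M[:,1])"
```

```text
t 5.4 pos [0.509  0.3286 0.0995] q [ 0.589  0.385  1.88  -0.265  0.574  2.139] F [-0.9 -2.7  6.1] T [-0.45  0.15 -0.07] w 0.0376 59.2
toolx [0.916 0.21  0.34 ] y [ 0.216 -0.976  0.021] z [ 0.337  0.054 -0.94 ]
need cm [0.05 0.01 0.02] rotvec deg [ 0.08 -0.04  0.02]
```

Request:
step_arm(motion=[{"wx":0,"wy":0,"wz":0,"x":0,"y":0,"z":0,"claw":5.0},{"wx":0,"wy":0,"wz":0,"x":0.17,"y":0.03,"z":-0.47,"claw":5.0},{"wx":0,"wy":0,"wz":0,"x":0,"y":0,"z":0,"claw":3.4},{"wx":0,"wy":0,"wz":0,"x":0,"y":0,"z":0,"claw":3.4},{"wx":0,"wy":0,"wz":0,"x":0,"y":0,"z":0,"claw":3.4},{"wx":0,"wy":0,"wz":0,"x":0,"y":0,"z":0,"claw":3.4}])

```text
clock: 6.15
eef_pos: [0.5109, 0.329, 0.0939]
ee_rot: [-0.008, 0.979, 0.109, 0.173]
ft_force: [0.8, -5.1, 0.3]
gripper_width: 0.0378
finger_force: 59.9
```

```bash
python3 st.py
```

```text
t 6.15 pos [0.5109 0.329  0.0939] q [ 0.587  0.395  1.882 -0.268  0.563  2.143] F [ 0.8 -5.1  0.3] T [-0.68 -0.06 -0.17] w 0.0378 59.9
toolx [0.917 0.21  0.34 ] y [ 0.215 -0.976  0.021] z [ 0.336  0.054 -0.94 ]
```

Request:
step_arm(motion=[{"wx":-3.03,"wy":-0.49,"wz":8.46,"x":0,"y":0,"z":0,"claw":3.4},{"wx":-3.03,"wy":-0.49,"wz":8.46,"x":0,"y":0,"z":0,"claw":3.4},{"wx":-3.03,"wy":-0.49,"wz":8.46,"x":0,"y":0,"z":0,"claw":3.4},{"wx":-3.03,"wy":-0.49,"wz":8.46,"x":0,"y":0,"z":0,"claw":3.4},{"wx":-3.03,"wy":-0.49,"wz":8.46,"x":0,"y":0,"z":0,"claw":3.4},{"wx":-3.03,"wy":-0.49,"wz":8.46,"x":0,"y":0,"z":0,"claw":3.4},{"wx":0,"wy":0,"wz":0,"x":0,"y":0,"z":0,"claw":3.4}])

```text
clock: 7.02
eef_pos: [0.5109, 0.3289, 0.0939]
ee_rot: [0.071, 0.823, 0.541, 0.158]
ft_force: [1.5, -4.3, 0.6]
gripper_width: 0.0379
finger_force: 59.9
```

```bash
python3 st.py "[.5111,.329,.094]" "[.3375,.0553,-.9397]" "list(M[:,1])"
cat > jaw.py <<'E'
from fit import *
from cell import vision
c=vision.camera('top');I=gaussian_filter(c['image'].min(2).astype(float),.6)
q=[.5428,.2032,.1625]
y=np.arange(-.1,.1,.0005);v=0
for x in np.linspace(-.008,.008,9):
    u=proj(c,W(q,np.c_[0*y+x,y,0*y+.0625]));v=v+map_coordinates(I,[u[:,1],u[:,0]],order=1)/9
v-=0;g=np.gradient(v)
a=(y>.02)&(y<.06);b=(y<-.02)&(y>-.06)
ya=y[a][np.argmax(g[a])];yb=y[b][np.argmin(g[b])];print('jaw a',ya,'b',yb,'gap',ya-yb,'(shut 68, open 96)')
E
python3 jaw.py
```

```text
t 7.03 pos [0.5109 0.3289 0.0939] q [ 0.587  0.395  1.881 -0.268  0.563  1.202] F [ 1.5 -4.3  0.6] T [-0.77 -0.14 -0.14] w 0.0379 59.9
toolx [0.366 0.912 0.183] y [ 0.868 -0.406  0.287] z [ 0.336  0.054 -0.94 ]
need cm [0.02 0.01 0.01] rotvec deg [ 0.09 -0.09  0.03]
jaw a 0.03900000000000012 b -0.03699999999999995 gap 0.07600000000000007 (shut 68, open 96)
```

Request:
step_arm(motion=[{"wx":-3.03,"wy":-0.49,"wz":8.46,"x":0,"y":0,"z":0,"claw":3.4},{"wx":-3.03,"wy":-0.49,"wz":8.46,"x":0,"y":0,"z":0,"claw":3.4},{"wx":-3.03,"wy":-0.49,"wz":8.46,"x":0,"y":0,"z":0,"claw":3.4},{"wx":-3.03,"wy":-0.49,"wz":8.46,"x":0,"y":0,"z":0,"claw":3.4},{"wx":-3.03,"wy":-0.49,"wz":8.46,"x":0,"y":0,"z":0,"claw":3.4},{"wx":-3.03,"wy":-0.49,"wz":8.46,"x":0,"y":0,"z":0,"claw":3.4},{"wx":-3.03,"wy":-0.49,"wz":8.46,"x":0,"y":0,"z":0,"claw":3.4},{"wx":-3.03,"wy":-0.49,"wz":8.46,"x":0,"y":0,"z":0,"claw":3.4},{"wx":0,"wy":0,"wz":0,"x":0,"y":0,"z":0,"claw":3.4}])

```text
clock: 8.2
eef_pos: [0.5109, 0.329, 0.0939]
ee_rot: [0.15, 0.349, 0.921, 0.086]
ft_force: [1.1, -5.0, -1.3]
gripper_width: 0.0376
finger_force: 60.1
```

```bash
python3 st.py "[.5111,.329,.094]" "[.3375,.0553,-.9397]" "list(M[:,1])"
python3 jaw.py
```

```text
t 8.2 pos [0.5109 0.329  0.0939] q [ 0.587  0.396  1.881 -0.269  0.563 -0.054] F [ 1.1 -5.  -1.3] T [-0.71 -0.2  -0.09] w 0.0376 60.1
toolx [-0.712  0.668 -0.217] y [0.616 0.742 0.263] z [ 0.336  0.054 -0.94 ]
need cm [ 0.02 -0.    0.01] rotvec deg [ 0.1  -0.08  0.03]
jaw a 0.045500000000000124 b -0.043499999999999955 gap 0.08900000000000008 (shut 68, open 96)
```

Request:
step_arm(motion=[{"wx":-3.03,"wy":-0.49,"wz":8.46,"x":0,"y":0,"z":0,"claw":3.4},{"wx":-3.03,"wy":-0.49,"wz":8.46,"x":0,"y":0,"z":0,"claw":3.4},{"wx":-2.02,"wy":-0.33,"wz":5.64,"x":0,"y":0,"z":0,"claw":3.4},{"wx":0,"wy":0,"wz":0,"x":0,"y":0,"z":0,"claw":3.4}])

```text
clock: 8.75
eef_pos: [0.5109, 0.329, 0.0939]
ee_rot: [0.165, 0.15, 0.974, 0.053]
ft_force: [1.5, -4.6, -0.3]
gripper_width: 0.0375
finger_force: 60.1
```

```bash
python3 st.py "[.5111,.329,.094]" "[.3375,.0553,-.9397]" "list(M[:,1])"
python3 jaw.py
```

```text
t 8.75 pos [0.5109 0.329  0.0939] q [ 0.587  0.395  1.881 -0.269  0.563 -0.472] F [ 1.5 -4.6 -0.3] T [-0.58 -0.16 -0.06] w 0.0375 60.1
toolx [-0.901  0.309 -0.305] y [0.274 0.95  0.152] z [ 0.336  0.054 -0.94 ]
need cm [ 0.02 -0.    0.01] rotvec deg [ 0.1  -0.07  0.03]
jaw a 0.047500000000000125 b -0.04549999999999996 gap 0.09300000000000008 (shut 68, open 96)
```

Request:
step_arm(motion=[{"wx":-2.02,"wy":-0.33,"wz":5.64,"x":0,"y":0,"z":0,"claw":3.4},{"wx":-2.02,"wy":-0.33,"wz":5.64,"x":0,"y":0,"z":0,"claw":3.4},{"wx":0,"wy":0,"wz":0,"x":0,"y":0,"z":0,"claw":3.4}])

```text
clock: 9.18
eef_pos: [0.5076, 0.3292, 0.0926]
ee_rot: [0.167, 0.048, 0.984, 0.035]
ft_force: [-7.9, 0.8, -0.1]
gripper_width: 0.038
finger_force: 60.6
```

```bash
python3 st.py "[.5111,.329,.094]" "[.3375,.0553,-.9397]" "list(M[:,1])"
python3 jaw.py
```

```text
t 9.18 pos [0.5076 0.3292 0.0926] q [ 0.59   0.395  1.884 -0.265  0.564 -0.681] F [-7.9  0.8 -0.1] T [0.1  1.08 0.18] w 0.038 60.6
toolx [-0.94   0.105 -0.325] y [0.082 0.993 0.085] z [ 0.332  0.053 -0.942]
need cm [ 0.35 -0.02  0.14] rotvec deg [ 0.12 -0.36  0.02]
jaw a 0.047500000000000125 b -0.04549999999999996 gap 0.09300000000000008 (shut 68, open 96)
```

Request:
step_arm(motion=[{"wx":0,"wy":0,"wz":0,"x":0,"y":0,"z":0,"claw":5.0},{"wx":0,"wy":0,"wz":0,"x":0,"y":0,"z":0,"claw":5.0},{"wx":3.03,"wy":0.49,"wz":-8.46,"x":0,"y":0,"z":0,"claw":5.0},{"wx":3.03,"wy":0.49,"wz":-8.46,"x":0,"y":0,"z":0,"claw":5.0},{"wx":3.03,"wy":0.49,"wz":-8.46,"x":0,"y":0,"z":0,"claw":5.0},{"wx":0,"wy":0,"wz":0,"x":0,"y":0,"z":0,"claw":5.0}])

```text
clock: 9.98
eef_pos: [0.5117, 0.3299, 0.0945]
ee_rot: [0.157, 0.274, 0.946, 0.075]
ft_force: [0.9, 0.4, 0.0]
gripper_width: 0.0501
finger_force: 0.0
```

```bash
python3 st.py "[.5111,.329,.094]" "[.3375,.0553,-.9397]" "list(M[:,1])"; sed -i "s/^s=bot.sense()/s=bot.sense();print('eff',np.round(s['effort'],2))/" st.py
```

```text
t 9.97 pos [0.5117 0.3299 0.0945] q [ 0.588  0.395  1.88  -0.269  0.562 -0.213] F [0.9 0.4 0. ] T [-0.04  0.16 -0.03] w 0.0501 0.0
toolx [-0.8    0.542 -0.256] y [0.495 0.839 0.227] z [ 0.338  0.055 -0.94 ]
need cm [-0.06 -0.09 -0.05] rotvec deg [0.02 0.01 0.01]
```

Request:
step_arm(motion=[{"wx":0,"wy":0,"wz":0,"x":-0.1,"y":-0.1,"z":0,"claw":3.4},{"wx":0,"wy":0,"wz":0,"x":0,"y":0,"z":0,"claw":3.4},{"wx":0,"wy":0,"wz":0,"x":0,"y":0,"z":0,"claw":3.4},{"wx":0,"wy":0,"wz":0,"x":0,"y":0,"z":0,"claw":3.4}], grip_force=80)

```text
clock: 10.48
eef_pos: [0.5106, 0.3288, 0.0948]
ee_rot: [0.157, 0.274, 0.946, 0.075]
ft_force: [-0.2, -0.2, 6.2]
gripper_width: 0.0375
finger_force: 79.7
```

```bash
python3 st.py "[.5111,.329,.094]" "[.3375,.0553,-.9397]" "list(M[:,1])"
```

```text
eff [ -0.1  -41.17 -16.78  -0.34  -1.36   0.13]
t 10.47 pos [0.5106 0.3288 0.0948] q [ 0.587  0.393  1.883 -0.269  0.561 -0.213] F [-0.2 -0.2  6.2] T [-0.09 -0.04  0.08] w 0.0375 79.7
toolx [-0.8    0.542 -0.256] y [0.495 0.839 0.227] z [ 0.338  0.055 -0.94 ]
need cm [ 0.05  0.02 -0.08] rotvec deg [0.02 0.04 0.01]
```

Request:
step_arm(motion=[{"wx":-2.02,"wy":-0.33,"wz":5.64,"x":0,"y":0,"z":0,"claw":3.4},{"wx":-1.01,"wy":-0.16,"wz":2.82,"x":0,"y":0,"z":0,"claw":3.4},{"wx":-1.01,"wy":-0.16,"wz":2.82,"x":0,"y":0,"z":0,"claw":3.4}])

```text
clock: 10.85
eef_pos: [0.5106, 0.3289, 0.0947]
ee_rot: [0.164, 0.174, 0.969, 0.058]
ft_force: [0.7, -0.8, 5.0]
gripper_width: 0.0371
finger_force: 80.4
```

```bash
python3 st.py "[.5111,.329,.094]" "[.3375,.0553,-.9397]" "list(M[:,1])"
python3 jaw.py
```

```text
eff [ 6.600e-01 -4.150e+01 -1.676e+01 -8.800e-01 -1.250e+00 -4.000e-02]
t 10.85 pos [0.5106 0.3289 0.0947] q [ 0.587  0.393  1.883 -0.269  0.561 -0.423] F [ 0.7 -0.8  5. ] T [ 0.27 -0.1  -0.75] w 0.0371 80.4
toolx [-0.886  0.355 -0.298] y [0.317 0.933 0.169] z [ 0.338  0.055 -0.94 ]
need cm [ 0.05  0.01 -0.07] rotvec deg [0.   0.02 0.  ]
jaw a 0.047500000000000125 b -0.04549999999999996 gap 0.09300000000000008 (shut 68, open 96)
```

The stop is confirmed: reaction torque jumps to 0.75 N m and the jaw gap no longer changes. Releasing and backing off.

Request:
step_arm(motion=[{"wx":0,"wy":0,"wz":0,"x":0,"y":0,"z":0,"claw":8.5},{"wx":0,"wy":0,"wz":0,"x":0,"y":0,"z":0,"claw":8.5},{"wx":0,"wy":0,"wz":0,"x":0,"y":0,"z":0,"claw":8.5},{"wx":0,"wy":0,"wz":0,"x":-1.01,"y":-0.17,"z":2.82,"claw":8.5},{"wx":0,"wy":0,"wz":0,"x":-1.01,"y":-0.17,"z":2.82,"claw":8.5},{"wx":0,"wy":0,"wz":0,"x":-1.35,"y":-0.22,"z":3.76,"claw":8.5},{"wx":0,"wy":0,"wz":0,"x":0,"y":0,"z":3,"claw":8.5},{"wx":0,"wy":0,"wz":0,"x":0,"y":0,"z":0,"claw":8.5}], grip_force=60)

```text
clock: 11.9
eef_pos: [0.4777, 0.324, 0.2212]
ee_rot: [0.166, 0.174, 0.969, 0.059]
ft_force: [0.3, -1.5, -0.3]
gripper_width: 0.0851
finger_force: 0.0
```

```bash
python3 jaw.py; cat > m2.py <<'E'
from fit import *
from cell import vision
C={c:vision.camera(c) for c in('top','side')}
for cs in(['top'],['side'],['top','side']):
    q,v=fit([.5428,.2032,.1625],[C[c] for c in cs],HORSE(.054));print(cs,np.round(q,4),round(v,1))
o=[]
for c,p in(('top',(193,209)),('side',(284,184))):
    a=C[c]['image'];x,y=p[0]-45,p[1]-45;b=cv2.resize(a[y:y+90,x:x+90],(400,400),interpolation=3)
    u=((proj(C[c],W(q,np.c_[H,0*H[:,0]+.054]))-[x,y]+.5)*400/90).astype(np.int32);cv2.polylines(b,[u],True,(0,255,255));o.append(b)
cv2.imwrite('pics/c3.png',np.hstack(o))
E
python3 m2.py; python3 st.py "[.5428,.2032,.20]" "[0,0,-1]" "[.987,.162,0]"
```

```text
jaw a 0.047500000000000125 b -0.04549999999999996 gap 0.09300000000000008 (shut 68, open 96)
['top'] [0.5426 0.2033 0.1632] -37.2
['side'] [0.5431 0.2011 0.158 ] -15.1
['top', 'side'] [0.5427 0.203  0.1607] -51.4
eff [  0.05 -38.57 -25.    -0.85  -1.81   0.  ]
t 12.05 pos [0.4755 0.3223 0.2169] q [ 0.618  0.197  1.788 -0.201  0.854 -0.489] F [ 0.4  0.1 -0.9] T [-0.04  0.12  0.06] w 0.0849 0.0
toolx [-0.886  0.356 -0.296] y [0.319 0.933 0.166] z [ 0.335  0.053 -0.941]
need cm [  6.73 -11.91  -1.69] rotvec deg [  7.5   19.36 -59.69]
```

View pics/c3.png

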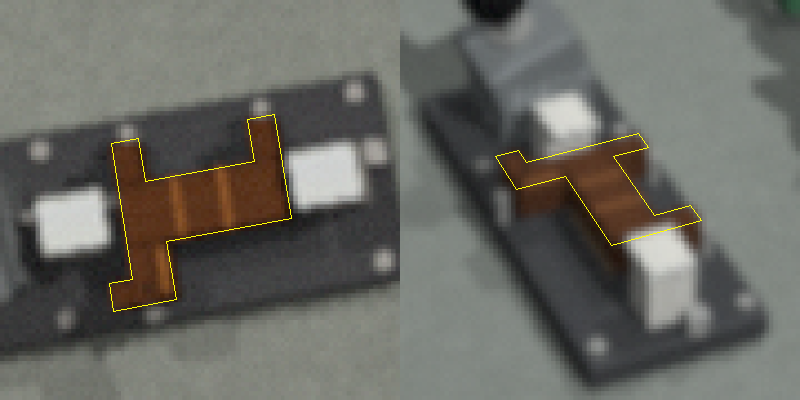

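The outline fits in both views: the horse covers (110..290, 115..310) in the left panel, and the jaws at (70,222) and (325,175) are clear of its ends. Moving above it.

Request:
step_arm(motion=[{"wx":1.07,"wy":2.77,"wz":-8.53,"x":0.96,"y":-1.7,"z":-0.2,"claw":8.0},{"wx":1.07,"wy":2.77,"wz":-8.53,"x":0.96,"y":-1.7,"z":-0.2,"claw":8.0},{"wx":1.07,"wy":2.77,"wz":-8.53,"x":0.96,"y":-1.7,"z":-0.2,"claw":8.0},{"wx":1.07,"wy":2.77,"wz":-8.53,"x":0.96,"y":-1.7,"z":-0.2,"claw":8.0},{"wx":1.07,"wy":2.77,"wz":-8.53,"x":0.96,"y":-1.7,"z":-0.2,"claw":8.0},{"wx":1.07,"wy":2.77,"wz":-8.53,"x":0.96,"y":-1.7,"z":-0.2,"claw":8.0},{"wx":1.07,"wy":2.77,"wz":-8.53,"x":0.96,"y":-1.7,"z":-0.2,"claw":8.0},{"wx":0,"wy":0,"wz":0,"x":0,"y":0,"z":-4,"claw":7.0},{"wx":0,"wy":0,"wz":0,"x":0,"y":0,"z":-4,"claw":6.5},{"wx":0,"wy":0,"wz":0,"x":0,"y":0,"z":0,"claw":6.0}])

```text
clock: 13.3
eef_pos: [0.5397, 0.2024, 0.1194]
ee_rot: [-0.002, 0.648, 0.762, -0.005]
ft_force: [0.6, 0.6, 0.4]
gripper_width: 0.0602
finger_force: 0.0
```

```bash
python3 st.py "[.5427,.203,.043]" "[0,0,-1]" "[.987,.162,0]"
```

```text
eff [-2.100e-01 -4.775e+01 -2.055e+01 -2.000e-02 -3.500e-01  0.000e+00]
t 13.3 pos [0.5397 0.2024 0.1194] q [ 0.286  0.427  1.652 -0.002  1.073  0.126] F [0.6 0.6 0.4] T [0.01 0.02 0.05] w 0.0602 0.0
toolx [-0.161  0.987 -0.003] y [ 0.987  0.161 -0.01 ] z [-0.009 -0.004 -1.   ]
need cm [ 0.3   0.06 -7.64] rotvec deg [ 0.24 -0.54  0.06]
```

Request:
step_arm(motion=[{"wx":0.2,"wy":-0.5,"wz":0,"x":0.3,"y":0.06,"z":-2.6,"claw":6.0},{"wx":0,"wy":0,"wz":0,"x":0,"y":0,"z":-2.5,"claw":6.0},{"wx":0,"wy":0,"wz":0,"x":0,"y":0,"z":-1.5,"claw":6.0},{"wx":0,"wy":0,"wz":0,"x":0,"y":0,"z":-1.0,"claw":6.0},{"wx":0,"wy":0,"wz":0,"x":0,"y":0,"z":0,"claw":6.0}])

```text
clock: 13.92
eef_pos: [0.5464, 0.2045, 0.0479]
ee_rot: [0.003, 0.647, 0.762, 0.004]
ft_force: [-0.3, -1.4, -0.8]
gripper_width: 0.0602
finger_force: 0.0
```

```bash
python3 st.py "[.5427,.203,.043]" "[0,0,-1]" "[.987,.162,0]"
```

```text
eff [-2.000e-02 -5.025e+01 -1.724e+01 -0.000e+00 -1.400e-01  0.000e+00]
t 13.93 pos [0.5464 0.2045 0.0479] q [ 2.860e-01  5.150e-01  1.723e+00 -1.000e-03  8.940e-01  1.240e-01] F [-0.3 -1.4 -0.8] T [-0.02 -0.04  0.01] w 0.0602 0.0
toolx [-0.162  0.987  0.001] y [0.987 0.162 0.01 ] z [ 0.01   0.002 -1.   ]
need cm [-0.37 -0.15 -0.49] rotvec deg [-0.13  0.55  0.02]
```

Request:
step_arm(motion=[{"wx":0,"wy":0,"wz":0,"x":0,"y":0,"z":0,"claw":6.0},{"wx":0,"wy":0,"wz":0,"x":0,"y":0,"z":0,"claw":6.0}])

```text
clock: 14.18
eef_pos: [0.5471, 0.2046, 0.0489]
ee_rot: [0.003, 0.647, 0.762, 0.005]
ft_force: [-0.2, 0.2, -0.4]
gripper_width: 0.0602
finger_force: 0.0
```

```bash
python3 st.py "[.5427,.203,.043]" "[0,0,-1]" "[.987,.162,0]"
```

```text
eff [  0.   -50.67 -17.4   -0.    -0.07   0.  ]
t 14.18 pos [0.5471 0.2046 0.0489] q [ 2.860e-01  5.140e-01  1.722e+00 -1.000e-03  8.940e-01  1.240e-01] F [-0.2  0.2 -0.4] T [ 0.    0.   -0.01] w 0.0602 0.0
toolx [-0.162  0.987  0.001] y [0.987 0.162 0.012] z [ 0.012  0.003 -1.   ]
need cm [-0.44 -0.16 -0.59] rotvec deg [-0.17  0.67  0.03]
```

Request:
step_arm(motion=[{"wx":-0.15,"wy":0.65,"wz":0,"x":-0.44,"y":-0.16,"z":-0.6,"claw":6.0},{"wx":0,"wy":0,"wz":0,"x":0,"y":0,"z":0,"claw":6.0},{"wx":0,"wy":0,"wz":0,"x":0,"y":0,"z":0,"claw":6.0}])

```text
clock: 14.55
eef_pos: [0.542, 0.2028, 0.042]
ee_rot: [-0.001, 0.648, 0.762, -0.001]
ft_force: [0.3, 0.7, 0.4]
gripper_width: 0.0606
finger_force: 0.0
```

```bash
python3 st.py "[.5427,.203,.043]" "[0,0,-1]" "[.987,.162,0]"
```

```text
eff [ 0.000e+00 -5.084e+01 -1.688e+01  0.000e+00  3.000e-02 -0.000e+00]
t 14.55 pos [0.542  0.2028 0.042 ] q [0.285 0.523 1.729 0.    0.891 0.122] F [0.3 0.7 0.4] T [-0.03  0.01  0.01] w 0.0606 0.0
toolx [-0.161  0.987  0.   ] y [ 0.987  0.161 -0.001] z [-0.001 -0.    -1.   ]
need cm [0.07 0.02 0.1 ] rotvec deg [ 0.01 -0.09  0.03]
```

Request:
step_arm(motion=[{"wx":0,"wy":0,"wz":0,"x":0.07,"y":0.02,"z":0.1,"claw":4.0},{"wx":0,"wy":0,"wz":0,"x":0,"y":0,"z":0,"claw":2.8},{"wx":0,"wy":0,"wz":0,"x":0,"y":0,"z":0,"claw":2.8},{"wx":0,"wy":0,"wz":0,"x":0,"y":0,"z":0,"claw":2.8}], grip_force=60)

```text
clock: 15.05
eef_pos: [0.5434, 0.2032, 0.0436]
ee_rot: [-0.0, 0.647, 0.762, 0.0]
ft_force: [0.2, 0.3, 3.3]
gripper_width: 0.0309
finger_force: 60.8
```

```bash
python3 st.py "[.5427,.203,.043]" "[0,0,-1]" "[.987,.162,0]"
```

```text
eff [ 1.000e-02 -4.842e+01 -1.595e+01  1.000e-02 -0.000e+00  1.000e-02]
t 15.05 pos [0.5434 0.2032 0.0436] q [0.285 0.521 1.726 0.    0.894 0.122] F [0.2 0.3 3.3] T [-0.09  0.06  0.04] w 0.0309 60.8
toolx [-0.162  0.987  0.   ] y [0.987 0.162 0.   ] z [ 0.  0. -1.]
need cm [-0.07 -0.02 -0.06] rotvec deg [-0.01  0.    0.03]
```

Request:
step_arm(motion=[{"wx":0,"wy":0,"wz":0,"x":0,"y":0,"z":1.5,"claw":2.8},{"wx":0,"wy":0,"wz":0,"x":0,"y":0,"z":2.5,"claw":2.8},{"wx":0,"wy":0,"wz":0,"x":0,"y":0,"z":3,"claw":2.8},{"wx":0,"wy":0,"wz":0,"x":0,"y":0,"z":2.5,"claw":2.8},{"wx":0,"wy":0,"wz":0,"x":0,"y":0,"z":0,"claw":2.8},{"wx":0,"wy":0,"wz":0,"x":0,"y":0,"z":0,"claw":2.8}])

```text
clock: 15.8
eef_pos: [0.5419, 0.2028, 0.1375]
ee_rot: [-0.001, 0.647, 0.762, -0.001]
ft_force: [-1.4, -0.7, -2.0]
gripper_width: 0.0307
finger_force: 60.5
```

Request:
step_arm(motion=[{"wx":0,"wy":0,"wz":0,"x":0,"y":-2.4,"z":0,"claw":2.8},{"wx":0,"wy":0,"wz":1.57,"x":0,"y":-5.2,"z":0,"claw":2.8},{"wx":0,"wy":0,"wz":1.57,"x":0.1,"y":-5.2,"z":0,"claw":2.8},{"wx":0,"wy":0,"wz":1.57,"x":0.1,"y":-5.2,"z":0,"claw":2.8},{"wx":0,"wy":0,"wz":1.57,"x":0.1,"y":-5.2,"z":0,"claw":2.8},{"wx":0,"wy":0,"wz":1.57,"x":0.1,"y":-5.2,"z":0,"claw":2.8},{"wx":0,"wy":0,"wz":1.57,"x":0.1,"y":-5.2,"z":0,"claw":2.8},{"wx":0,"wy":0,"wz":1.57,"x":0,"y":-5.2,"z":0,"claw":2.8},{"wx":0,"wy":0,"wz":1.57,"x":0,"y":-3.9,"z":0,"claw":2.8},{"wx":0,"wy":0,"wz":0,"x":0,"y":-1,"z":0,"claw":2.8}])

```text
clock: 17.05
eef_pos: [0.5468, -0.2361, 0.1363]
ee_rot: [-0.002, 0.562, 0.827, -0.001]
ft_force: [-0.2, 1.0, -0.9]
gripper_width: 0.0312
finger_force: 60.4
```

Request:
step_arm(motion=[{"wx":0,"wy":0,"wz":0,"x":0,"y":0,"z":-2,"claw":2.8},{"wx":0,"wy":0,"wz":0,"x":0,"y":0,"z":0,"claw":2.8},{"wx":0,"wy":0,"wz":0,"x":0,"y":0,"z":0,"claw":2.8}])

```text
clock: 17.42
eef_pos: [0.5475, -0.2329, 0.1178]
ee_rot: [-0.001, 0.56, 0.829, -0.0]
ft_force: [0.0, 0.4, -1.3]
gripper_width: 0.0308
finger_force: 60.5
```

```bash
python3 st.py "[.5484,-.2343,.053]" "[0,0,-1]" "[np.cos(.3816),np.sin(.3816),0]"; cat > m3.py <<'E'
from fit import *
from cell import vision
import sys
zt=float(sys.argv[1]);C={c:vision.camera(c) for c in('top','side')};q=[.5484,-.2343,.3816]
o=[]
for cs in(['top'],['side'],['top','side']):
    h,v=fit([float(a) for a in sys.argv[2:5]],[C[c] for c in cs],HORSE(zt));print('horse',cs,np.round(h,4),round(v,1))
for c in C:
    a=C[c]['image'];m=proj(C[c],[[q[0],q[1],.04]])[0].astype(int);x,y=m-50;b=cv2.resize(a[y:y+100,x:x+100],(400,400),interpolation=3)
    for P,k in((W(h,np.c_[H,0*H[:,0]+zt]),(0,255,255)),(W(q,np.c_[off(H,.002),0*H[:,0]+.029]),(255,255,0))):
        cv2.polylines(b,[((proj(C[c],P)-[x,y]+.5)*4).astype(np.int32)],True,k)
    o.append(b)
cv2.imwrite('pics/'+sys.argv[5],np.hstack(o))
E
python3 m3.py .131 .5484 -.2343 .3816 c4.png
```

```text
eff [-1.900e-01 -5.030e+01 -2.086e+01 -1.000e-02  8.000e-02  0.000e+00]
t 17.43 pos [ 0.5475 -0.2329  0.1178] q [-4.730e-01  4.480e-01  1.619e+00 -1.000e-03  1.078e+00 -8.550e-01] F [ 0.   0.4 -1.3] T [-0.04 -0.03  0.  ] w 0.0308 60.5
toolx [-0.373  0.928  0.001] y [ 0.928  0.373 -0.002] z [-0.002  0.001 -1.   ]
need cm [ 0.09 -0.14 -6.48] rotvec deg [-0.03 -0.14 -0.04]
horse ['top'] [ 0.548  -0.2299  0.3914] -17.5
horse ['side'] [ 0.5468 -0.2359  0.3729] -14.6
horse ['top', 'side'] [ 0.547  -0.2329  0.3523] -23.9
```

View pics/c4.png

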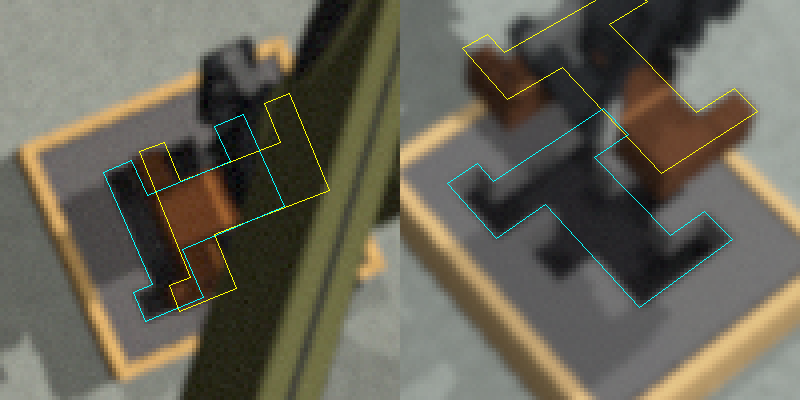

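The horse is held level, and its measured centre agrees with the TCP. The cyan cutout outline matches the picture in both panels. Descending to just above the foam.

Request:
step_arm(motion=[{"wx":0,"wy":-0.1,"wz":0,"x":0.09,"y":-0.14,"z":-2.5,"claw":2.8},{"wx":0,"wy":0,"wz":0,"x":0,"y":0,"z":-2.5,"claw":2.8},{"wx":0,"wy":0,"wz":0,"x":0,"y":0,"z":-1.5,"claw":2.8},{"wx":0,"wy":0,"wz":0,"x":0,"y":0,"z":0,"claw":2.8},{"wx":0,"wy":0,"wz":0,"x":0,"y":0,"z":0,"claw":2.8},{"wx":0,"wy":0,"wz":0,"x":0,"y":0,"z":0,"claw":2.8}])

```text
clock: 18.27
eef_pos: [0.5495, -0.2357, 0.0542]
ee_rot: [0.001, 0.56, 0.828, 0.0]
ft_force: [-0.4, 0.0, -1.1]
gripper_width: 0.0306
finger_force: 60.5
```

```bash
python3 st.py "[.5484,-.2343,.043]" "[0,0,-1]" "[np.cos(.3816),np.sin(.3816),0]";python3 m3.py .064 .5484 -.2343 .3816 c5.png
```

```text
eff [ 2.000e-02 -5.249e+01 -1.830e+01  0.000e+00  0.000e+00  0.000e+00]
t 18.27 pos [ 0.5495 -0.2357  0.0542] q [-0.476  0.525  1.678 -0.     0.936 -0.857] F [-0.4  0.  -1.1] T [-0.   -0.01 -0.01] w 0.0306 60.5
toolx [-0.372  0.928 -0.002] y [0.928 0.372 0.002] z [ 0.003 -0.001 -1.   ]
need cm [-0.11  0.14 -1.12] rotvec deg [0.08 0.14 0.01]
horse ['top'] [ 0.5499 -0.2326  0.3996] -16.2
horse ['side'] [ 0.5473 -0.2417  0.5027] -14.4
horse ['top', 'side'] [ 0.5496 -0.2348  0.3782] -26.6
```

View pics/c5.png

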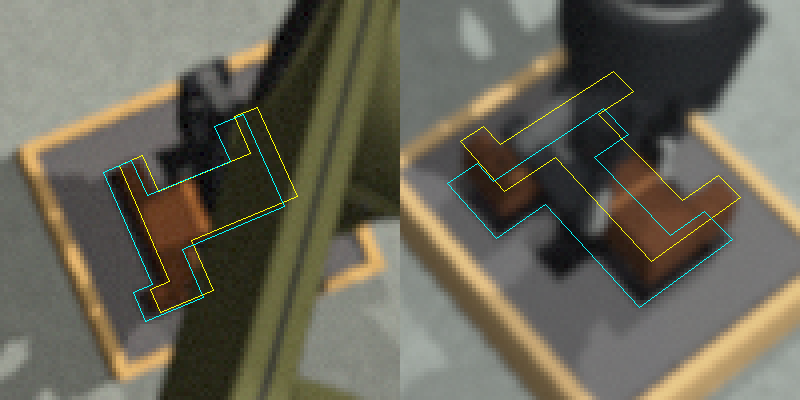

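Request:
step_arm(motion=[{"wx":0.05,"wy":0.1,"wz":0,"x":-0.11,"y":0.14,"z":0,"claw":2.8},{"wx":0,"wy":0,"wz":0,"x":0,"y":0,"z":-0.6,"claw":2.8},{"wx":0,"wy":0,"wz":0,"x":0,"y":0,"z":-0.4,"claw":2.8},{"wx":0,"wy":0,"wz":0,"x":0,"y":0,"z":-0.3,"claw":2.8},{"wx":0,"wy":0,"wz":0,"x":0,"y":0,"z":-0.3,"claw":2.8},{"wx":0,"wy":0,"wz":0,"x":0,"y":0,"z":0,"claw":2.8},{"wx":0,"wy":0,"wz":0,"x":0,"y":0,"z":0,"claw":2.8}])

```text
clock: 19.25
eef_pos: [0.5486, -0.2347, 0.0374]
ee_rot: [0.001, 0.56, 0.828, -0.0]
ft_force: [0.9, -2.7, 1.4]
gripper_width: 0.0307
finger_force: 60.8
```

```bash
python3 st.py "[.5484,-.2343,.0236]" "[0,0,-1]" "[np.cos(.3816),np.sin(.3816),0]"
```

```text
eff [ 1.020e+00 -5.174e+01 -1.532e+01  3.900e-01  9.000e-01 -2.000e-02]
t 19.25 pos [ 0.5486 -0.2347  0.0374] q [-0.475  0.546  1.694 -0.     0.901 -0.856] F [ 0.9 -2.7  1.4] T [-0.39 -0.22 -0.06] w 0.0307 60.8
toolx [-0.372  0.928 -0.001] y [0.928 0.372 0.   ] z [ 0.001 -0.001 -1.   ]
need cm [-0.02  0.04 -1.38] rotvec deg [0.04 0.04 0.01]
```

Request:
step_arm(motion=[{"wx":0,"wy":0,"wz":0,"x":0.02,"y":-0.06,"z":-0.3,"claw":2.8},{"wx":0,"wy":0,"wz":0,"x":0,"y":0,"z":-0.3,"claw":2.8},{"wx":0,"wy":0,"wz":0,"x":0,"y":0,"z":0,"claw":2.8}])

```text
clock: 19.62
eef_pos: [0.5478, -0.2344, 0.0306]
ee_rot: [-0.001, 0.56, 0.828, -0.0]
ft_force: [2.3, -0.2, -1.2]
gripper_width: 0.0304
finger_force: 60.6
```

```bash
python3 st.py "[.5484,-.2343,.0236]" "[0,0,-1]" "[np.cos(.3816),np.sin(.3816),0]"
```

```text
eff [ 3.200e-01 -5.297e+01 -1.544e+01  7.000e-02  9.000e-01 -3.000e-02]
t 19.62 pos [ 0.5478 -0.2344  0.0306] q [-0.475  0.555  1.699  0.     0.889 -0.857] F [ 2.3 -0.2 -1.2] T [-0.23 -0.36 -0.02] w 0.0304 60.6
toolx [-0.372  0.928  0.001] y [ 0.928  0.372 -0.001] z [-0.001  0.001 -1.   ]
need cm [ 0.06  0.01 -0.7 ] rotvec deg [-0.05 -0.08  0.01]
```

Request:
step_arm(motion=[{"wx":0,"wy":0,"wz":0,"x":0,"y":0,"z":-0.3,"claw":2.8},{"wx":0,"wy":0,"wz":0,"x":0,"y":0,"z":-0.3,"claw":2.8},{"wx":0,"wy":0,"wz":0,"x":0,"y":0,"z":0,"claw":2.8},{"wx":0,"wy":0,"wz":0,"x":0,"y":0,"z":0,"claw":2.8}])

```text
clock: 20.12
eef_pos: [0.5475, -0.2345, 0.0246]
ee_rot: [-0.001, 0.56, 0.828, -0.0]
ft_force: [1.7, -2.1, -3.1]
gripper_width: 0.0308
finger_force: 60.4
```

```bash
python3 st.py "[.5484,-.2343,.0236]" "[0,0,-1]" "[np.cos(.3816),np.sin(.3816),0]"
```

```text
eff [ 7.000e-01 -5.421e+01 -1.567e+01  2.600e-01  8.800e-01 -3.000e-02]
t 20.12 pos [ 0.5475 -0.2345  0.0246] q [-0.475  0.563  1.704 -0.     0.876 -0.857] F [ 1.7 -2.1 -3.1] T [-0.4  -0.3  -0.01] w 0.0308 60.4
toolx [-0.372  0.928  0.001] y [ 0.928  0.372 -0.001] z [-0.002  0.001 -1.   ]
need cm [ 0.09  0.02 -0.1 ] rotvec deg [-0.05 -0.11  0.01]
```

Request:
step_arm(motion=[{"wx":0,"wy":0.1,"wz":0,"x":0.04,"y":0,"z":-0.15,"claw":2.8},{"wx":0,"wy":0,"wz":0,"x":0,"y":0,"z":-0.1,"claw":2.8},{"wx":0,"wy":0,"wz":0,"x":0,"y":0,"z":0,"claw":2.8},{"wx":0,"wy":0,"wz":0,"x":0,"y":0,"z":0,"claw":2.8}])

```text
clock: 20.62
eef_pos: [0.5478, -0.2345, 0.0236]
ee_rot: [-0.001, 0.56, 0.828, -0.001]
ft_force: [-2.2, -1.2, 7.3]
gripper_width: 0.0304
finger_force: 61.5
```

```bash
python3 st.py "[.5484,-.2343,.0236]" "[0,0,-1]" "[np.cos(.3816),np.sin(.3816),0]"
```

```text
eff [  1.13 -48.77 -15.49   0.47  -0.24  -0.  ]
t 20.62 pos [ 0.5478 -0.2345  0.0236] q [-0.475  0.565  1.703 -0.002  0.876 -0.855] F [-2.2 -1.2  7.3] T [-0.19  0.19 -0.01] w 0.0304 61.5
toolx [-0.372  0.928  0.002] y [ 0.928  0.372 -0.003] z [-0.003  0.    -1.   ]
need cm [0.06 0.02 0.  ] rotvec deg [-0.02 -0.19  0.  ]
```

Request:
step_arm(motion=[{"wx":0,"wy":0,"wz":0,"x":0,"y":0,"z":-0.12,"claw":2.8},{"wx":0,"wy":0,"wz":0,"x":0,"y":0,"z":0,"claw":2.8},{"wx":0,"wy":0,"wz":0,"x":0,"y":0,"z":0,"claw":2.8}])

```text
clock: 21.0
eef_pos: [0.5478, -0.2345, 0.0236]
ee_rot: [-0.001, 0.56, 0.828, -0.001]
ft_force: [-3.5, -0.5, 14.9]
gripper_width: 0.0309
finger_force: 62.5
```

Request:
step_arm(motion=[{"wx":0,"wy":0,"wz":0,"x":0,"y":0,"z":0.1,"claw":4.2},{"wx":0,"wy":0,"wz":0,"x":0,"y":0,"z":0,"claw":4.2},{"wx":0,"wy":0,"wz":0,"x":0,"y":0,"z":0,"claw":4.2},{"wx":0,"wy":0,"wz":0,"x":0,"y":0,"z":1,"claw":4.2},{"wx":0,"wy":0,"wz":0,"x":0,"y":0,"z":2,"claw":4.2},{"wx":0,"wy":0,"wz":0,"x":0,"y":0,"z":4,"claw":4.2},{"wx":0,"wy":0,"wz":0,"x":0,"y":0,"z":4,"claw":4.2},{"wx":0,"wy":0,"wz":0,"x":0,"y":0,"z":0,"claw":0.5}])

```text
clock: 22.0
eef_pos: [0.5508, -0.2358, 0.1366]
ee_rot: [0.003, 0.56, 0.828, -0.0]
ft_force: [-0.4, -0.0, -0.4]
gripper_width: 0.025
finger_force: 0.0
```

```bash
python3 st.py
```

```text
eff [  0.06 -50.97 -21.93  -0.     0.3   -0.  ]
t 22.0 pos [ 0.5508 -0.2358  0.1366] q [-4.740e-01  4.290e-01  1.595e+00 -1.000e-03  1.113e+00 -8.560e-01] F [-0.4 -0.  -0.4] T [ 0.02 -0.04  0.02] w 0.025 0.0
toolx [-0.372  0.928 -0.005] y [0.928 0.372 0.003] z [ 0.005 -0.003 -1.   ]
```

Request:
step_arm(motion=[{"wx":0,"wy":0,"wz":0,"x":0,"y":0,"z":4,"claw":2},{"wx":0,"wy":0,"wz":0,"x":-1.5,"y":-3,"z":3,"claw":2},{"wx":0,"wy":0,"wz":0,"x":-3,"y":-4,"z":1,"claw":2},{"wx":0,"wy":0,"wz":0,"x":-3,"y":-4,"z":1,"claw":2},{"wx":0,"wy":0,"wz":0,"x":-3,"y":-4,"z":0,"claw":2},{"wx":0,"wy":0,"wz":0,"x":-3,"y":-4,"z":0,"claw":2},{"wx":0,"wy":0,"wz":0,"x":-3,"y":-4,"z":0,"claw":2},{"wx":0,"wy":0,"wz":0,"x":-3,"y":-4,"z":0,"claw":2},{"wx":0,"wy":0,"wz":0,"x":0,"y":0,"z":0,"claw":2}])

```text
clock: 23.12
eef_pos: [0.3506, -0.507, 0.2212]
ee_rot: [-0.002, 0.562, 0.827, -0.001]
ft_force: [1.0, 0.3, 0.3]
gripper_width: 0.0201
finger_force: 0.0
```

```bash
python3 m3.py .034 .5484 -.2343 .3816 c6.png;python3 jaw.py; python3 - <<'E'
import cv2,numpy as np
from cell import vision
a=vision.camera('top')['image'];b=cv2.imread('pics/top0.png');d=cv2.absdiff(a,b).max(2)
cv2.imwrite('pics/end.png',np.vstack([cv2.resize(cv2.imread('pics/c6.png'),(560,280)),cv2.resize(a,(420,315))[:, :].copy() if 0 else cv2.copyMakeBorder(cv2.resize(a,(420,315)),0,0,70,70,0)]))
E
```

```text
horse ['top'] [ 0.548  -0.2339  0.3861] -36.4
horse ['side'] [ 0.549  -0.2348  0.3317] -11.3
horse ['top', 'side'] [ 0.5479 -0.2346  0.3733] -45.1
jaw a 0.048500000000000126 b -0.04649999999999996 gap 0.09500000000000008 (shut 68, open 96)
```

View pics/end.png

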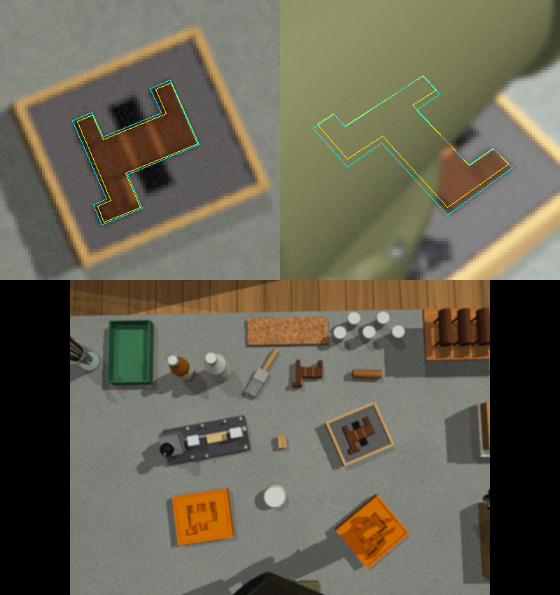

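The horse is in the grey-foam cutout, with its outline centred on the pocket at about (137,155) in the top-left panel. The jaws stand open with a 95 mm gap, and everything else on the bench is where it was. Handing in.

```bash
python3 -c "
from cell import bot;print(bot.hand_in())"
```

```text
the job is handed in; nothing more can be done
None
```

The job is handed in: the clamp was turned counter-clockwise to its stop and left open, and the horse was pressed home in the grey-foam tray; nothing else on the bench looks moved, and the clock was at about 23 s of the 72 s allowed.

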